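# Load a microplate under the read head of an open-frame plate reader

## Robot

A 6-joint arm with a two-finger parallel gripper is mounted at the origin on a cart in front of the work surface, level with it; the furniture and walls round the work are solid. World frame = base frame: x ahead of the robot, y to its left, z up, the work surface at z = 0. Lengths are in m, angles in rad, forces in N, time in s.
With the tool pointing down it reaches from about 0.25 to 0.775 m from the base axis. Payload 4 kg.
Tool frame: the origin (TCP) lies at the very end of the fingers, on their centre line; the grasp point (between the pads) lies 19 mm behind it (r.hold_point_z is the distance from the TCP to the grasp point, in m); x points along the fingers, y is the direction in which the jaws open and shut, and the axes are right-handed (so a half turn about x gives the same grasp; the last joint's range is limited). The gripper opens to 94 mm and grips with 3 to 60 N. Pads are 16 mm wide; open, the fingers measure 119 mm over their backs; the gripper's body (75 mm by 177 mm) begins 78 mm behind the grasp point.
Start: joints at [1.219, 0.087, 1.371, -0, 1.684, -0.103], TCP at [0.135, 0.533, 0.206] pointing down, gripper open.
Joint ranges: [-3.1, 3.1], [-0.76, 2.03], [0.27, 2.55], [-1.08, 4.22], [0.17, 2.65], [-2.57, 2.57]. Speed limits (rad/s): [2.79, 2.79, 3.14, 3.14, 3.14, 3.14].

## Interface

Orientations are given as a unit quaternion [x, y, z, w].
In Python, from cell import sensors, camera, r gives the robot as it stands.
- The arm moves only by the tool servo_tool, never from a script. Its argument "steps" is a list of rows, each an object of numbers: "hand": the opening, from 0 (shut) to 1 (fully open); "tx", "ty", "tz": the shift along the tool's x, y, z in m; "spin": the turn about the tool's x in rad. In form: [{"hand": .., "tx": .., "ty": .., "tz": .., "spin": ..}, ...]. A call has 1 to 5 rows; each row shifts and turns the pose as measured when the row begins, along the tool's axes as they then stand; what a row does not reach is not made up. A row lasts 1/12 s, in which the tool goes at most 41.7 mm and 7.16 degrees, less where a joint would pass 70% of its speed; a pose out of reach is approached as far as the arm can. A call with a gripper value outside its range is refused whole. The fingers move at their own pace and stop on an object; "grip_force" is the grip in N (left out, the last holds). Time passes only in rows, so rows that do not move let the fingers close. It gives the time, the measured TCP pose, the force and the opening at its end, in the units of the state.
- sensors.state(): the state, without advancing time (a new reading comes with each control period).
- camera(name): name is "scene" or "top"; returns a dict with "pixels" (384x512x3 uint8, red, green, blue), "range_z" (384x512 float32, m along the optical axis (not along the pixel's ray), 0 where there is no reading), "K" (3x3 intrinsics, pixels), "k1" (the pictures are not rectified: a ray, as slopes to the right and down, at radius r is drawn at 1 + k1 r^2 times it, then the intrinsics apply), "R" (3x3) and "t" (3): a world point X has camera coordinates R X + t. Camera axes: x right, y down, z forward; pixel columns grow to the right and rows downward; lengths in m; the calibration is good to about 2 mm. A picture is of the moment at which its call begins.
- r.hand_in(): hands the job in, once; it reports no verdict.
The state is a dict: "t": time; "q": joint angles; "qvel": joint speeds; "joint_efforts": joint torques, N m; "eef_pos": TCP position; "orientation": TCP orientation; "wrist_force": force on the tool from outside, world axes, zero at the start; "moment": the same for the moment, N m; "finger_gap": finger opening in m.
Only numpy, scipy, OpenCV 4.12 (cv2) and the standard library are available. Lean on these libraries where they do the work, as an engineer would, in place of code of your own. Each camera call takes 0.05 s, during which the arm holds its last target.

## Task

Load the white 96-well plate into the plate reader: keeping it flat on the deck, push it with the fingertips along the guide rails, under the low read head, until it is fully home against the two end stops. Push the steel retaining arm fully shut behind it, so that the arm lies square across the rails behind the plate. Do not pick up, tip or lift the plate, do not bump the read head, and leave the jar, vial and beaker standing where they are.

Things in the scene. Friction and masses are not known exactly. Their poses are not given: they have to be found in the camera images.
- plate_reader: Fixed open-frame plate reader: grey painted deck, flat top 16 mm above the table. Origin on the table under the deck's centre line; +x = loading direction, z up. In this frame (mm): deck x -180 to 145, y -70 to 70; a wing, x -80 to 25, y -110 to -65, carries the retaining arm; upright bridge cheeks x 31 to 99, |y| 55 to 65.
- rail_mouth (a point): On the deck's top, centre line, reader x = 6 mm, axes as the reader's: start of the flared lead-ins of the two black guide rails (7 mm high), 105 mm apart here. From 20 mm to 126 mm further on, the rails run parallel, inner faces 44.7 mm either side of the centre line (1.9 mm to spare on each side of the plate).
- end_stops (a point): On the deck's top, centre line, reader x = 129 mm, axes as the reader's: in line with the faces of the two steel end stops (10 mm high, 26 mm either side of the centre line) that the plate's leading edge meets when home.
- read_head: White housing that bridges the rails, 74 (reader's x) x 130 x 38 mm, fixed. Origin: centre of its underside, 18 mm above the deck, so 3.6 mm above the plate's top; axes as the reader's. It covers reader x = 28 to 102 mm; its top is 72 mm above the table. A short fixed lead runs from its +x side into the deck.
- nest (a point): On the deck's top, 16 mm above the table, centre line, under the middle of the read head, reader x = 65 mm, axes as the reader's: the plate's origin lies here when the plate is home and centred. The plate's trailing edge then still stands 27 mm out in front of the head.
- microplate: Loose white 96-well plate, 127.8 (x) x 85.5 (y) x 14.4 mm, 60 to 130 g, flat on the deck in front of the rails, skewed and off centre by up to about 0.2 rad and 10 mm. Origin: centre of its underside; z up. Its +x end goes in first. Foot: a flange 4 mm high; above it the walls stand 1.6 mm further in.
- retaining_arm (a joint): Hinge angle (rad) of the steel retaining arm, upright axis. Seen from above the arm points 210 degrees minus this angle, anticlockwise from the reader's +x: 0 = open, back and outward; it shuts clockwise to its limit 2.094, across the rails (reader's +y), its flat side 2 mm behind a plate that is home. Friction, about 1 N at the pin; stays where left.
- pivot (a point): Pivot of the retaining arm on the wing, 20 mm above the table, at reader x = -6, y = -76 mm; axes as the reader's. The arm is a bar 10 mm wide, 8 mm thick, 4 to 12 mm above the deck, reaching 66 mm from the pivot; its round boss is 20 mm across.
- push_pin (a point): Top centre of the upright black round pin on the arm, by which the arm is pushed: 12 mm in diameter, 60 mm from the pivot, standing from 28 mm to 54 mm above the table.
- sample_jar: Bystander: translucent jar with a ribbed lid, 48 mm in diameter, 80 mm tall, on the table beyond the end stops. Origin: centre of its underside.
- vial: Bystander: small white capped vial, 19 mm in diameter, 32 mm tall, on the table beyond the end stops. Origin: centre of its underside.
- beaker: Bystander: clear plastic beaker, 60 mm in diameter, 68 mm tall, on the table beside the wing. Origin: centre of its underside.

How it is judged:
By the outcome, as a careful person would: the job done as asked, in the order asked, and still so for the second after the job is handed in, with the robot touching nothing.
It also fails if it takes over 72 s, if anything falls off the work surface, if the arm or the gripper's body presses on something with over 40 N, if the wrist force passes 120 N, or if a joint passes its speed limit or range.

## Working session

There is one attempt and no reset: what is moved stays moved. The work goes in short steps, Python scripts to look and compute and a tool call to move; the robot and the scene stay as the last step left them, time stands still between calls to the robot, and variables do not carry over. Pictures are saved under pics/ and viewed, and the job is handed in when it is done.

Besides the shell and the picture viewer there is one more tool, called after ">>>" as name(argument=value, ...) on one line, values as JSON. servo_tool: Moves the arm, as the interface text tells. Its arguments: {"type":"object","properties":{"steps":{"type":"array"},"grip_force":{"type":"number"}},"required":["steps"]}

```bash
mkdir -p pics; ls; python3 - <<'E'
from cell import sensors,camera,r
import cv2,json,numpy as np
for n in("scene","top"):
    c=camera(n); cv2.imwrite(f"pics/{n}0.png",cv2.resize(c["pixels"][:,:,::-1],(800,600),interpolation=cv2.INTER_CUBIC))
    np.savez(f"{n}0.npz",**{k:np.array(v) for k,v in c.items()})
    print(n,c["K"],c["k1"],c["R"],c["t"])
print(sensors.state())
E
```

```text
pics
scene [[450.82449381   0.         257.16002369]
 [  0.         450.82449381 188.57728041]
 [  0.           0.           1.        ]] 0.022666063222380604 [[-0.88269304 -0.46994079 -0.00294109]
 [-0.31004218  0.58703467 -0.74783965]
 [ 0.35316688 -0.65920099 -0.66387289]] [0.53132418 0.20966962 0.79008744]
top [[364.09483372   0.         257.45859497]
 [  0.         364.09483372 189.36567223]
 [  0.           0.           1.        ]] -0.02892851008624838 [[-0.00195536 -0.99992072 -0.01243868]
 [-0.99810917  0.00271569 -0.06140616]
 [ 0.06143507  0.01229509 -0.99803535]] [0.06015196 0.57889743 0.86890857]
{'t': 0.1, 'q': array([ 1.21888119e+00,  8.79101089e-02,  1.37210012e+00, -3.89944290e-05,
        1.68360064e+00, -1.03134952e-01]), 'qvel': array([ 0.00101147, -0.00022787, -0.00306138,  0.00037878, -0.00072273,
        0.00052819]), 'joint_efforts': array([ 2.13854219e-03, -3.41250157e+01, -3.03302765e+01,  7.20278802e-02,
        3.04319942e-02, -9.08753896e-05]), 'eef_pos': array([0.13528644, 0.53258992, 0.20440689]), 'orientation': array([ 0.08703366,  0.70179039, -0.08843016,  0.70149518]), 'wrist_force': array([ 0.10550936,  0.11933337, -0.05738172]), 'moment': array([-0.00561976,  0.00191542,  0.02777817]), 'finger_gap': 0.09394958999275596}
```

View pics/scene0.png

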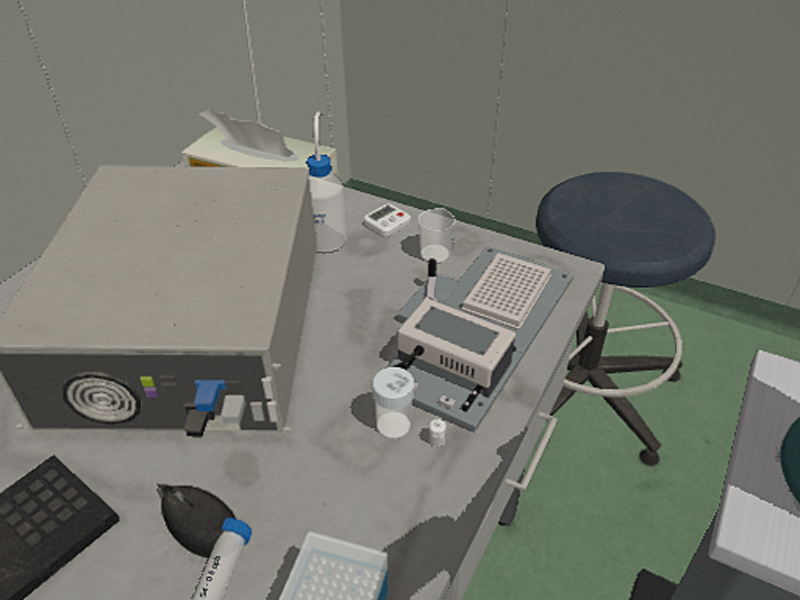

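View pics/top0.png

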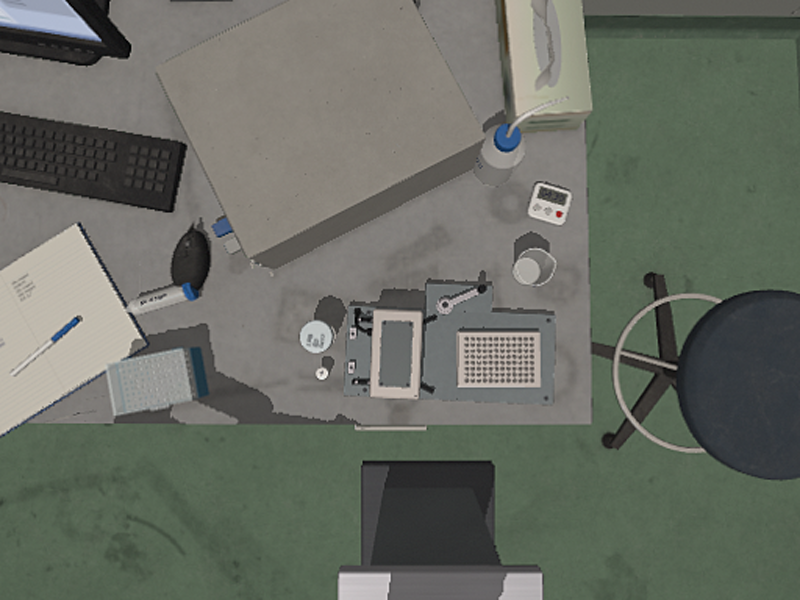

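```bash
cat > h.py <<'E'
import numpy as np,cv2
def load(n):
    return dict(np.load(n))
def w2p(c,X):
    p=np.atleast_2d(X)@c["R"].T+c["t"]; s=p[:,:2]/p[:,2:]; s=s*(1+float(c["k1"])*(s**2).sum(1,keepdims=True))
    return s*[c["K"][0,0],c["K"][1,1]]+c["K"][:2,2]
def p2w(c,uv,z):
    uv=np.atleast_2d(np.array(uv,float)); d=(uv-c["K"][:2,2])/[c["K"][0,0],c["K"][1,1]]; s=d.copy()
    for _ in range(10): s=d/(1+float(c["k1"])*(s**2).sum(1,keepdims=True))
    ray=np.c_[s,np.ones(len(s))]@c["R"]; C=-c["R"].T@c["t"]
    z=np.broadcast_to(z,len(s))
    return C+ray*((z-C[2])/ray[:,2])[:,None]
def crop(c,u0,v0,w,h,k,fn,draw=None):
    # pixel (u,v) centre -> ((u-u0+.5)*k)
    im=cv2.resize(np.ascontiguousarray(c["pixels"][v0:v0+h,u0:u0+w,::-1]),None,fx=k,fy=k,interpolation=cv2.INTER_CUBIC)
    for i in range(0,w,10):
        cv2.putText(im,str(u0+i),(i*k,8),0,.3,(0,0,255)); cv2.line(im,(int((i+.5)*k),10),(int((i+.5)*k),15),(0,0,255))
    for i in range(10,h,10):
        cv2.putText(im,str(v0+i),(0,int((i+.5)*k)),0,.3,(0,0,255))
    if draw is not None:
        for pts in draw:
            q=((np.array(pts)-[u0,v0]+.5)*k).astype(int); cv2.polylines(im,[q.reshape(-1,1,2)],True,(0,255,255),1)
    cv2.imwrite(fn,im)
E
python3 - <<'E'
from h import *
c=load("top0.npz")
crop(c,215,172,80,90,6,"pics/a1.png")
crop(c,280,172,80,90,6,"pics/a2.png")
E
```

```text
(no output)
```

View pics/a1.png

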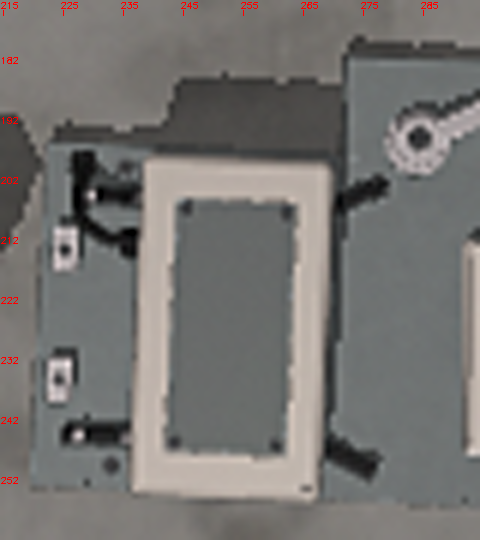

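View pics/a2.png

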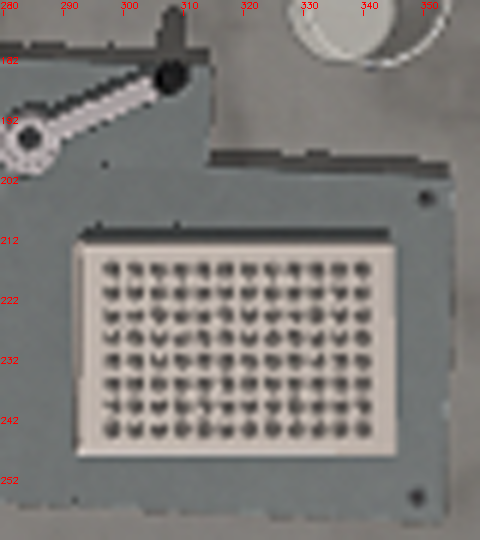

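```bash
cat >> h.py <<'E'
def fit(c,L,uv,x0=(0.42,0,1.57)):
    from scipy.optimize import least_squares
    L=np.array(L,float)/1000; uv=np.array(uv)
    def W(p):
        cs,sn=np.cos(p[2]),np.sin(p[2]); return np.c_[p[0]+cs*L[:,0]-sn*L[:,1],p[1]+sn*L[:,0]+cs*L[:,1],L[:,2]]
    s=least_squares(lambda p:(w2p(c,W(p))-uv).ravel(),x0,loss='soft_l1')
    return s.x,(w2p(c,W(s.x))-uv)
def r2w(p,P):
    P=np.atleast_2d(np.array(P,float))/1000; cs,sn=np.cos(p[2]),np.sin(p[2])
    return np.c_[p[0]+cs*P[:,0]-sn*P[:,1],p[1]+sn*P[:,0]+cs*P[:,1],P[:,2]]
E
python3 - <<'E'
from h import *
c=load("top0.npz")
L=[[145,-70,16],[145,70,16],[-180,-70,16],[-180,70,16],[25,-110,16],[-80,-110,16],[-6,-76,28],[102,-65,72],[28,-65,72],[28,65,72],[102,65,72]]
uv=[[222.5,195.3],[219.5,252.7],[354.5,201.2],[353.2,258.2],[272,181.5],[314.5,181.8],[284.5,194.3],[238.3,197.8],[269.7,199],[267.5,254.3],[236.5,253.2]]
p,r=fit(c,L,uv); print(p,np.round(r,1))
# plate: top corners z=30.4 , top outline at walls: 124.6x82.3
a,b=62.3,41.15
P=[[a,-b,30.4],[a,b,30.4],[-a,-b,30.4],[-a,b,30.4]]
pl=[[280+78/6-.5,172+243/6-.5],[280+80/6-.5,172+455/6-.5],[280+393/6-.5,172+245/6-.5],[280+396/6-.5,172+453/6-.5]]
q,rr=fit(c,P,pl,(.42,-.13,1.57)); print(q,np.round(rr,1))
cs,sn=np.cos(p[2]),np.sin(p[2]); d=q[:2]-p[:2]
print("plate in reader",[cs*d[0]+sn*d[1],-sn*d[0]+cs*d[1],q[2]-p[2]])
pin=p2w(c,[[280+170/6-.5,172+77/6-.5]],.054)[0];print("pin",pin)
for x in ["sample_jar"]:pass
R=lambda pts:w2p(c,r2w(p,pts))
rails=[[[26,s*44.7,23],[132,s*44.7,23]] for s in(1,-1)]+[[[6,s*52.5,23],[26,s*44.7,23]] for s in(1,-1)]
draw=[R([[-180,-70,16],[145,-70,16],[145,70,16],[-180,70,16]]),R([[28,-65,72],[102,-65,72],[102,65,72],[28,65,72]])]+[R(x) for x in rails]+[w2p(c,r2w(q,[P[0],P[1],P[3],P[2]]))]
crop(c,215,172,150,90,5,"pics/fit.png",draw)
np.savez("pose.npz",p=p,q=q)
# depth check
C=-c["R"].T@c["t"]
for u,v in [(300,250),(345,230),(250,226),(318,220)]:
    z=c["range_z"][v,u]; d=(np.array([u,v])-c["K"][:2,2])/c["K"][0,0]; print(u,v,c["R"].T@(np.array([d[0]*z,d[1]*z,z])-c["t"]))
E
```

```text
[0.48930408 0.00366946 1.52736147] [[-0.5 -0.3]
 [-0.2  0. ]
 [ 0.7 -0.7]
 [ 0.5  0.2]
 [-0.3 -0.8]
 [ 0.2  0.6]
 [-0.3  0.6]
 [-0.3 -0.9]
 [ 0.6 -0.8]
 [ 0.5  1.2]
 [-1.1  0.9]]
[ 0.4816916  -0.08782882  1.56936816] [[ 0.2  0.4]
 [ 0.1 -0.3]
 [-0.1 -0. ]
 [-0.2 -0. ]]
plate in reader [np.float64(-0.09174252984358892), np.float64(0.0036323258032863633), np.float64(0.04200669103150689)]
pin [ 0.5882933  -0.05940232  0.054     ]
300 250 [ 0.43238056 -0.04345225  0.01738067]
345 230 [ 0.48087093 -0.1493884   0.03072126]
250 226 [0.49225605 0.07528477 0.07143204]
318 220 [ 0.50443776 -0.08724193  0.0199037 ]
```

View pics/fit.png

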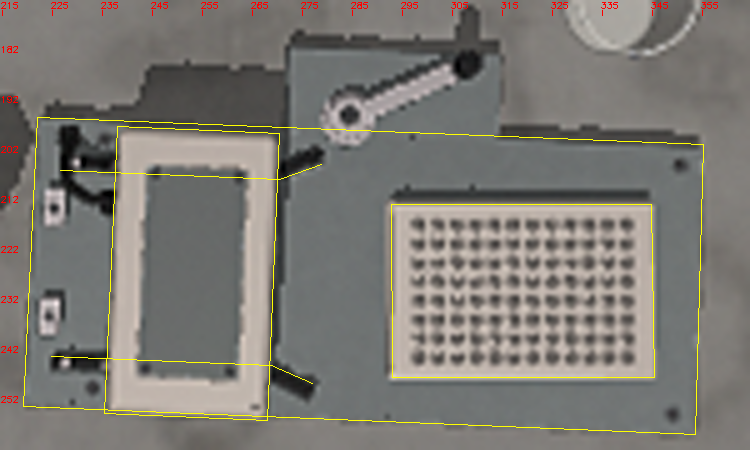

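```bash
cat > t.py <<'E'
import numpy as np
from scipy.spatial.transform import Rotation as Ro
from h import *
Z=np.load("pose.npz"); p=Z["p"]
def now():
    from cell import sensors
    s=sensors.state(); R=Ro.from_quat(s["orientation"]).as_matrix()
    cs,sn=np.cos(p[2]),np.sin(p[2]); M=np.array([[cs,sn,0],[-sn,cs,0],[0,0,1]])
    return s,R,M
def report():
    s,R,M=now(); e=s["eef_pos"]-[p[0],p[1],0]
    RR=M@R
    print("t %.2f"%s["t"],"tcp reader mm",np.round(M@e*1000,1),"gap %.1f"%(s["finger_gap"]*1000),"F reader",np.round(M@s["wrist_force"],1))
    print("tool x",np.round(RR[:,0],3),"y",np.round(RR[:,1],3),"z",np.round(RR[:,2],3),"ang of tool z in reader deg %.2f"%np.degrees(np.arctan2(RR[1,2],RR[0,2])),"q",np.round(s["q"],2))
def go(x,y,z,ang,after_spin=True):
    "target TCP reader mm, tool z direction angle deg in reader; shift in CURRENT tool axes, spin rad about tool x"
    s,R,M=now(); RR=M@R; e=M@(s["eef_pos"]-[p[0],p[1],0])
    d=np.array([x,y,z])/1000-e
    a=np.radians(ang)-np.arctan2(RR[1,2],RR[0,2]); a=(a+np.pi)%(2*np.pi)-np.pi
    print("now-axes shift",np.round(RR.T@d,4),"spin %.4f"%(-a))
E
python3 - <<'E'
from t import *
report(); go(-185,3,60,0); go(-185,3,60,180)
c=load("top0.npz")
cs,sn=np.cos(p[2]),np.sin(p[2])
for n,u,v in [("bottlecap",324,87),("bottle",318,105),("box r",305,95),("boxlow",170,168),("boxmid",230,140),("beaker rim",338,170),("timer",352,130)]:
    z=c["range_z"][v,u]; X=c["R"].T@(np.array([(u-257.46)/364.1*z,(v-189.37)/364.1*z,z])-c["t"]); d=X[:2]-p[:2]
    print(n,np.round(X,3),"reader",np.round([cs*d[0]+sn*d[1],-sn*d[0]+cs*d[1]],3))
from cell import r
print([a for a in dir(r) if a[0]!='_'])
E
```

```text
t 0.10 tcp reader mm [513.  376.7 204.4] gap 93.9 F reader [ 0.1 -0.1 -0.1]
tool x [-0.002  0.001 -1.   ] y [ 0.979 -0.204 -0.002] z [-0.204 -0.979 -0.   ] ang of tool z in reader deg -101.77 q [ 1.22  0.09  1.37 -0.    1.68 -0.1 ]
now-axes shift [ 0.1455 -0.6069  0.5082] spin -1.7761
now-axes shift [ 0.1455 -0.6069  0.5082] spin 1.3654
bottlecap [ 0.787 -0.083  0.15 ] reader [-0.074 -0.301]
bottle [ 0.76  -0.077  0.109] reader [-0.068 -0.274]
box r [ 0.781 -0.047  0.116] reader [-0.038 -0.293]
boxlow [0.624 0.257 0.081] reader [ 0.259 -0.124]
boxmid [0.693 0.122 0.059] reader [ 0.128 -0.198]
beaker rim [ 0.628 -0.141  0.003] reader [-0.138 -0.144]
timer [ 0.724 -0.173  0.019] reader [-0.166 -0.242]
['MotionError', 'hand_in', 'hold_point_z']
```

>>> servo_tool(steps=[{"hand":0.53,"tx":0,"ty":-0.03,"tz":0.025,"spin":0.06},{"hand":0.53,"tx":0,"ty":-0.03,"tz":0.025,"spin":0},{"hand":0.53,"tx":0,"ty":-0.03,"tz":0.025,"spin":0},{"hand":0.53,"tx":0,"ty":-0.03,"tz":0.025,"spin":0},{"hand":0.53,"tx":0,"ty":-0.03,"tz":0.025,"spin":0}])

```text
t: 0.52
eef_pos: [0.2096, 0.3505, 0.1981]
orientation: [0.102, 0.701, -0.109, 0.697]
wrist_force: [2.1, -0.6, 0.3]
finger_gap: 0.0639
```

```bash
python3 -c "
from t import *
report(); go(-185,3,60,180)"
```

```text
t 0.52 tcp reader mm [334.3 294.5 198.1] gap 63.9 F reader [-0.5 -2.1  0.3]
tool x [-0.01   0.006 -1.   ] y [ 0.967 -0.254 -0.011] z [-0.254 -0.967 -0.004] ang of tool z in reader deg -104.69 q [ 0.89 -0.22  1.68 -0.    1.7  -0.38]
now-axes shift [ 0.1415 -0.4268  0.4142] spin 1.3143
```

>>> servo_tool(steps=[{"hand":0.53,"tx":0,"ty":-0.028,"tz":0.027,"spin":0},{"hand":0.53,"tx":0,"ty":-0.028,"tz":0.027,"spin":0},{"hand":0.53,"tx":0,"ty":-0.028,"tz":0.027,"spin":0},{"hand":0.53,"tx":0,"ty":-0.028,"tz":0.027,"spin":0},{"hand":0.53,"tx":0,"ty":-0.028,"tz":0.027,"spin":0}])

```text
t: 0.93
eef_pos: [0.297, 0.1677, 0.197]
orientation: [0.099, 0.701, -0.108, 0.698]
wrist_force: [0.5, 0.8, 0.3]
finger_gap: 0.0496
```

>>> servo_tool(steps=[{"hand":0.53,"tx":0,"ty":-0.028,"tz":0.027,"spin":0},{"hand":0.53,"tx":0,"ty":-0.028,"tz":0.027,"spin":0},{"hand":0.53,"tx":0,"ty":-0.028,"tz":0.027,"spin":0},{"hand":0.53,"tx":0,"ty":-0.028,"tz":0.027,"spin":0},{"hand":0.53,"tx":0,"ty":-0.028,"tz":0.027,"spin":0}])

```text
t: 1.35
eef_pos: [0.3859, -0.0151, 0.1974]
orientation: [0.1, 0.701, -0.108, 0.698]
wrist_force: [1.8, 0.9, 0.2]
finger_gap: 0.05
```

>>> servo_tool(steps=[{"hand":0.53,"tx":0,"ty":0,"tz":0,"spin":0.12},{"hand":0.53,"tx":0,"ty":0,"tz":0,"spin":0.12},{"hand":0.53,"tx":0,"ty":0,"tz":0,"spin":0.12},{"hand":0.53,"tx":0,"ty":0,"tz":0,"spin":0.12},{"hand":0.53,"tx":0,"ty":0,"tz":0,"spin":0.12}])

```text
t: 1.77
eef_pos: [0.3867, -0.0253, 0.1939]
orientation: [0.309, 0.635, -0.32, 0.631]
wrist_force: [-0.1, 0.8, 0.0]
finger_gap: 0.0497
```

>>> servo_tool(steps=[{"hand":0.53,"tx":0,"ty":0,"tz":0,"spin":0.12},{"hand":0.53,"tx":0,"ty":0,"tz":0,"spin":0.12},{"hand":0.53,"tx":0,"ty":0,"tz":0,"spin":0.12},{"hand":0.53,"tx":0,"ty":0,"tz":0,"spin":0.12},{"hand":0.53,"tx":0,"ty":0,"tz":0,"spin":0.12}])

```text
t: 2.18
eef_pos: [0.3849, -0.0255, 0.191]
orientation: [0.487, 0.508, -0.501, 0.504]
wrist_force: [0.3, -0.3, 0.5]
finger_gap: 0.0498
```

```bash
python3 -c "
from t import *
report(); go(-185,3,60,180)"
```

```text
t 2.18 tcp reader mm [-33.7 103.  191. ] gap 49.8 F reader [-0.3 -0.3  0.5]
tool x [-0.012  0.017 -1.   ] y [ 0.068 -0.997 -0.018] z [-0.998 -0.069  0.01 ] ang of tool z in reader deg -176.07 q [-0.2  -0.27  1.73 -0.01  1.7  -0.23]
now-axes shift [0.131  0.0918 0.1565] spin 0.0687
```

>>> servo_tool(steps=[{"hand":0.53,"tx":0.01,"ty":0.018,"tz":0.032,"spin":0.07},{"hand":0.53,"tx":0.01,"ty":0.018,"tz":0.032,"spin":0},{"hand":0.53,"tx":0.01,"ty":0.018,"tz":0.032,"spin":0},{"hand":0.53,"tx":0.01,"ty":0.018,"tz":0.032,"spin":0},{"hand":0.53,"tx":0.01,"ty":0.018,"tz":0.034,"spin":0}])

```text
t: 2.6
eef_pos: [0.471, -0.1903, 0.1418]
orientation: [-0.505, -0.49, 0.515, -0.489]
wrist_force: [1.8, -1.0, 1.3]
finger_gap: 0.05
```

>>> servo_tool(steps=[{"hand":0.53,"tx":0,"ty":0,"tz":0,"spin":0}])

```text
t: 2.68
eef_pos: [0.4711, -0.1949, 0.1376]
orientation: [-0.505, -0.49, 0.517, -0.487]
wrist_force: [-0.3, -0.1, -0.6]
finger_gap: 0.0501
```

```bash
python3 -c "
from t import *
report(); go(-180,3,30,180)"
```

```text
t 2.68 tcp reader mm [-199.1    9.5  137.6] gap 50.1 F reader [-0.1  0.3 -0.6]
tool x [-0.009  0.016 -1.   ] y [-0.002 -1.    -0.016] z [-1.     0.002  0.009] ang of tool z in reader deg 179.91 q [-0.49  0.03  1.57 -0.02  1.56 -0.45]
now-axes shift [ 0.1073  0.0082 -0.0201] spin -0.0017
```

>>> servo_tool(steps=[{"hand":0.53,"tx":0.02,"ty":0.004,"tz":-0.008,"spin":0},{"hand":0.53,"tx":0.025,"ty":0.004,"tz":-0.004,"spin":0},{"hand":0.53,"tx":0.025,"ty":0,"tz":-0.004,"spin":0},{"hand":0.53,"tx":0.02,"ty":0,"tz":0,"spin":0},{"hand":0.53,"tx":0.007,"ty":0,"tz":0,"spin":0}])

```text
t: 3.1
eef_pos: [0.4788, -0.1816, 0.0364]
orientation: [-0.507, -0.489, 0.519, -0.485]
wrist_force: [-0.2, -0.3, -0.6]
finger_gap: 0.0493
```

>>> servo_tool(steps=[{"hand":0.53,"tx":0,"ty":0,"tz":0,"spin":0}])

```text
t: 3.18
eef_pos: [0.4771, -0.1803, 0.0343]
orientation: [-0.506, -0.491, 0.519, -0.483]
wrist_force: [0.5, 0.1, 0.7]
finger_gap: 0.0496
```

```bash
python3 - <<'E'
from t import *
report(); go(-180,1,18.5,180)
from cell import camera
for n in("scene","top"):
    c=camera(n); np.savez(n+"1.npz",**{k:np.array(v) for k,v in c.items()})
    crop(c,*((215,172,150,90,5) if n=="top" else (230,150,150,120,5)),f"pics/{n}1.png")
E
```

```text
t 3.18 tcp reader mm [-184.4    4.2   34.3] gap 49.6 F reader [ 0.1 -0.5  0.7]
tool x [-0.006  0.021 -1.   ] y [-0.008 -1.    -0.021] z [-1.     0.008  0.006] ang of tool z in reader deg 179.56 q [-0.46  0.11  1.69 -0.01  1.35 -0.41]
now-axes shift [ 0.0157  0.0035 -0.0045] spin -0.0076
```

View pics/scene1.png

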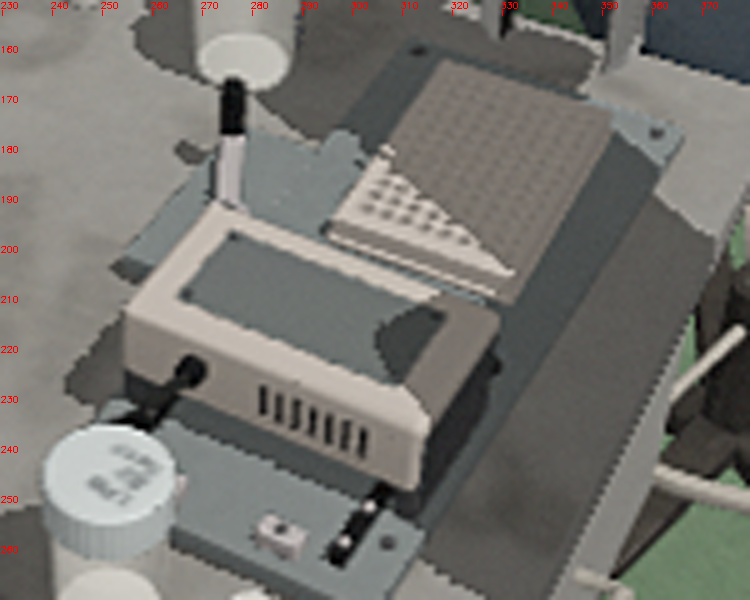

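View pics/top1.png

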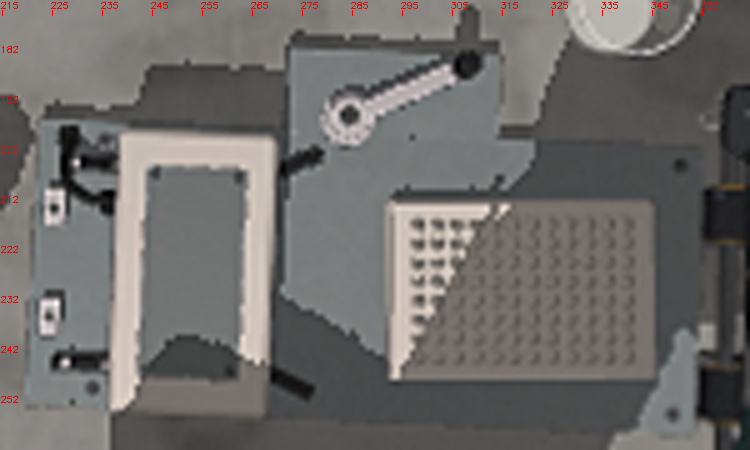

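>>> servo_tool(steps=[{"hand":0.53,"tx":0.008,"ty":0.003,"tz":-0.004,"spin":0},{"hand":0.53,"tx":0.004,"ty":0,"tz":0,"spin":-0.008},{"hand":0.53,"tx":0,"ty":0,"tz":0,"spin":0}])

```text
t: 3.53
eef_pos: [0.4847, -0.1782, 0.028]
orientation: [-0.505, -0.489, 0.516, -0.489]
wrist_force: [0.2, 0.3, -0.1]
finger_gap: 0.0497
```

```bash
python3 -c "
from t import *
report(); go(-175,1,18.5,180)"
```

```text
t 3.53 tcp reader mm [-181.9   -3.2   28. ] gap 49.7 F reader [ 0.3 -0.2 -0.1]
tool x [-0.011  0.009 -1.   ] y [ 0.001 -1.    -0.009] z [-1.    -0.001  0.011] ang of tool z in reader deg -179.94 q [-0.45  0.12  1.69 -0.01  1.33 -0.41]
now-axes shift [ 0.0094 -0.0042 -0.007 ] spin 0.0010
```

>>> servo_tool(steps=[{"hand":0.53,"tx":0.007,"ty":-0.002,"tz":-0.004,"spin":0},{"hand":0.53,"tx":0,"ty":0,"tz":0,"spin":0}])

```text
t: 3.7
eef_pos: [0.4838, -0.1743, 0.0219]
orientation: [-0.506, -0.488, 0.515, -0.491]
wrist_force: [-0.4, 0.3, -0.1]
finger_gap: 0.0501
```

```bash
python3 -c "
from t import *
report(); go(-175,1,18.5,180)"
```

```text
t 3.70 tcp reader mm [-178.    -2.2   21.9] gap 50.1 F reader [ 0.3  0.4 -0.1]
tool x [-0.012  0.007 -1.   ] y [ 0.001 -1.    -0.007] z [-1.    -0.001  0.012] ang of tool z in reader deg -179.94 q [-0.45  0.12  1.71 -0.01  1.31 -0.4 ]
now-axes shift [ 0.0034 -0.0032 -0.0031] spin 0.0011
```

>>> servo_tool(steps=[{"hand":0.53,"tx":0,"ty":0,"tz":0,"spin":0}])

```text
t: 3.78
eef_pos: [0.484, -0.1743, 0.0222]
orientation: [-0.506, -0.488, 0.515, -0.491]
wrist_force: [0.1, -0.2, 0.2]
finger_gap: 0.0498
```

```bash
python3 -c "
from t import *
report(); go(-175,1,18.5,180)"
```

```text
t 3.78 tcp reader mm [-178.    -2.5   22.2] gap 49.8 F reader [-0.2 -0.2  0.2]
tool x [-0.012  0.006 -1.   ] y [ 0.001 -1.    -0.006] z [-1.    -0.001  0.012] ang of tool z in reader deg -179.92 q [-0.45  0.12  1.71 -0.01  1.31 -0.4 ]
now-axes shift [ 0.0037 -0.0034 -0.0031] spin 0.0013
```

>>> servo_tool(steps=[{"hand":0.53,"tx":0.003,"ty":-0.0035,"tz":-0.003,"spin":0},{"hand":0.53,"tx":0,"ty":0,"tz":0,"spin":0},{"hand":0.53,"tx":0,"ty":0,"tz":-0.006,"spin":0},{"hand":0.53,"tx":0,"ty":0,"tz":0,"spin":0}])

```text
t: 4.12
eef_pos: [0.4805, -0.1645, 0.0191]
orientation: [-0.506, -0.488, 0.515, -0.491]
wrist_force: [0.8, 0.3, 0.8]
finger_gap: 0.05
```

```bash
python3 -c "
from t import *
report(); go(-155,1,18.5,180)"
```

```text
t 4.12 tcp reader mm [-168.3    1.5   19.1] gap 50.0 F reader [ 0.3 -0.8  0.8]
tool x [-0.012  0.005 -1.   ] y [ 0.001 -1.    -0.005] z [-1.    -0.001  0.012] ang of tool z in reader deg -179.96 q [-0.43  0.11  1.73 -0.01  1.3  -0.39]
now-axes shift [ 0.0005  0.0005 -0.0134] spin 0.0008
```

>>> servo_tool(steps=[{"hand":0.53,"tx":0,"ty":0,"tz":-0.006,"spin":0},{"hand":0.53,"tx":0,"ty":0,"tz":-0.006,"spin":0},{"hand":0.53,"tx":0,"ty":0,"tz":-0.006,"spin":0},{"hand":0.53,"tx":0,"ty":0,"tz":-0.006,"spin":0}])

```text
t: 4.45
eef_pos: [0.4818, -0.1397, 0.0192]
orientation: [-0.506, -0.487, 0.516, -0.491]
wrist_force: [-0.8, -0.3, -0.1]
finger_gap: 0.0496
```

```bash
cat > look.py <<'E'
import sys
from t import *
report()
from cell import camera
k=sys.argv[1]
c=camera("top"); np.savez(f"top{k}.npz",**{a:np.array(v) for a,v in c.items()})
crop(c,215,172,150,90,5,f"pics/top{k}.png")
if len(sys.argv)>2:
    c=camera("scene"); np.savez(f"scene{k}.npz",**{a:np.array(v) for a,v in c.items()})
    crop(c,230,150,150,120,5,f"pics/scene{k}.png")
E
python3 look.py 2
```

```text
t 4.45 tcp reader mm [-143.6    1.3   19.2] gap 49.6 F reader [-0.3  0.8 -0.1]
tool x [-0.014  0.005 -1.   ] y [-0.    -1.    -0.005] z [-1.     0.     0.014] ang of tool z in reader deg 179.98 q [-0.38  0.1   1.74 -0.02  1.3  -0.34]
```

View pics/top2.png

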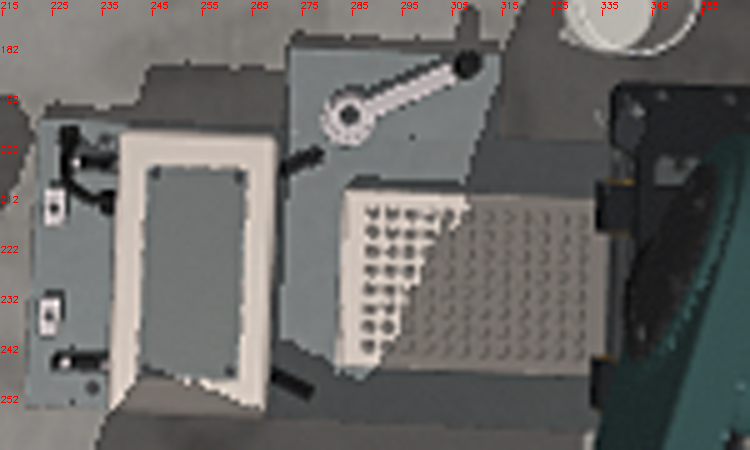

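```bash
python3 - <<'E'
from t import *
c=load("top2.npz")
uv=np.array([[343,188],[336,369],[597,200],[590,374]])/5+[214.5,171.5]
a,b=62.3,41.15
P=[[a,-b,30.4],[a,b,30.4],[-a,-b,30.4],[-a,b,30.4]]
q,rr=fit(c,P,uv,(.42,-.13,1.57)); d=q[:2]-p[:2]; cs,sn=np.cos(p[2]),np.sin(p[2])
print(cs*d[0]+sn*d[1],-sn*d[0]+cs*d[1],q[2]-p[2],np.round(rr,1))
E
```

```text
-0.0650582593761617 0.0007781452528980502 0.004331538320055506 [[-0.8  0.6]
 [-0.6 -1. ]
 [ 0.5  0.2]
 [ 1.  -0. ]]
```

>>> servo_tool(steps=[{"hand":0.53,"tx":0,"ty":0,"tz":-0.008,"spin":0},{"hand":0.53,"tx":0,"ty":0,"tz":-0.008,"spin":0},{"hand":0.53,"tx":0,"ty":0,"tz":-0.008,"spin":0},{"hand":0.53,"tx":0,"ty":0,"tz":-0.008,"spin":0},{"hand":0.53,"tx":0,"ty":0,"tz":-0.008,"spin":0}])

```text
t: 4.92
eef_pos: [0.484, -0.0954, 0.0191]
orientation: [-0.506, -0.486, 0.515, -0.492]
wrist_force: [-0.1, -1.3, 0.2]
finger_gap: 0.0499
```

```bash
python3 look.py 3 1
```

```text
t 4.92 tcp reader mm [-99.2   1.   19.1] gap 49.9 F reader [-1.3  0.   0.2]
tool x [-0.014  0.004 -1.   ] y [ 0.    -1.    -0.004] z [-1.    -0.     0.014] ang of tool z in reader deg -179.99 q [-0.3   0.08  1.76 -0.02  1.3  -0.25]
```

View pics/top3.png

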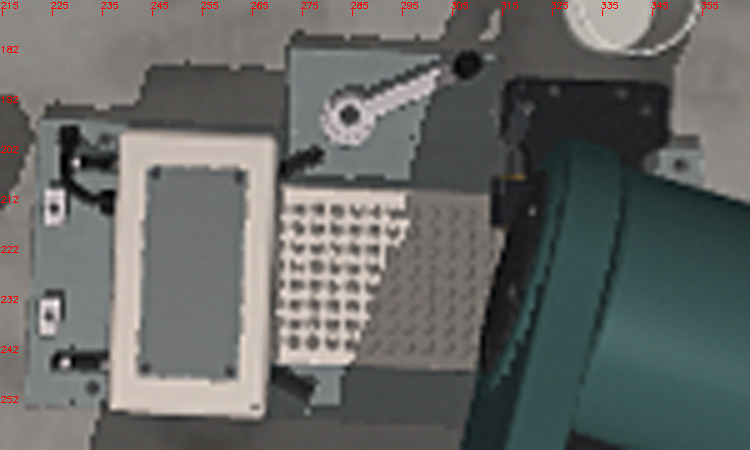

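>>> servo_tool(steps=[{"hand":0.53,"tx":0,"ty":0,"tz":-0.008,"spin":0},{"hand":0.53,"tx":0,"ty":0,"tz":-0.008,"spin":0},{"hand":0.53,"tx":0,"ty":0,"tz":-0.008,"spin":0},{"hand":0.53,"tx":0,"ty":0,"tz":-0.008,"spin":0},{"hand":0.53,"tx":0,"ty":0,"tz":-0.008,"spin":0}])

```text
t: 5.43
eef_pos: [0.4861, -0.0529, 0.0188]
orientation: [-0.506, -0.486, 0.515, -0.492]
wrist_force: [0.8, -0.2, 0.3]
finger_gap: 0.0496
```

```bash
python3 -c "
from t import *
report(); go(-10,1,18.8,180)"
```

```text
t 5.43 tcp reader mm [-56.6   0.7  18.8] gap 49.6 F reader [-0.2 -0.8  0.3]
tool x [-0.015  0.003 -1.   ] y [-0.    -1.    -0.003] z [-1.     0.     0.015] ang of tool z in reader deg 179.99 q [-0.21  0.07  1.77 -0.02  1.3  -0.17]
now-axes shift [-0.0007 -0.0003 -0.0466] spin -0.0001
```

>>> servo_tool(steps=[{"hand":0.53,"tx":0,"ty":0,"tz":-0.007,"spin":0},{"hand":0.53,"tx":0,"ty":0,"tz":-0.007,"spin":0},{"hand":0.53,"tx":0,"ty":0,"tz":-0.006,"spin":0},{"hand":0.53,"tx":0,"ty":0,"tz":-0.005,"spin":0}])

```text
t: 5.77
eef_pos: [0.4874, -0.0245, 0.0187]
orientation: [-0.506, -0.486, 0.515, -0.492]
wrist_force: [-0.8, -1.0, 1.7]
finger_gap: 0.0502
```

```bash
python3 look.py 4 1
```

```text
t 5.77 tcp reader mm [-28.2   0.6  18.7] gap 50.2 F reader [-1.   0.8  1.7]
tool x [-0.016  0.002 -1.   ] y [ 0.001 -1.    -0.002] z [-1.    -0.001  0.016] ang of tool z in reader deg -179.94 q [-0.15  0.07  1.77 -0.02  1.3  -0.11]
```

View pics/top4.png

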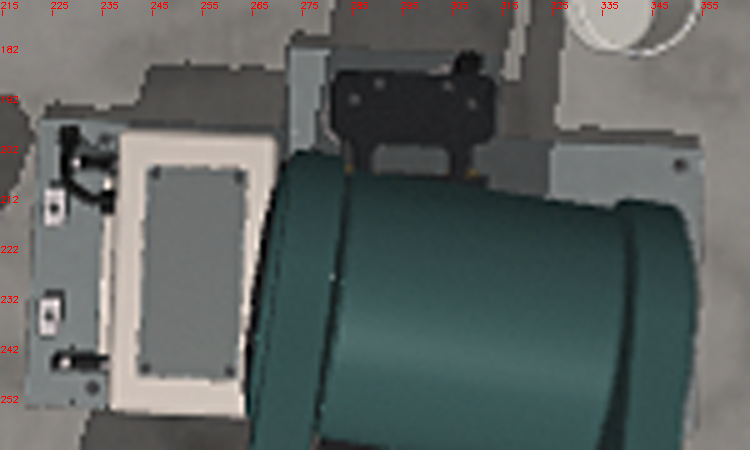

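View pics/scene4.png

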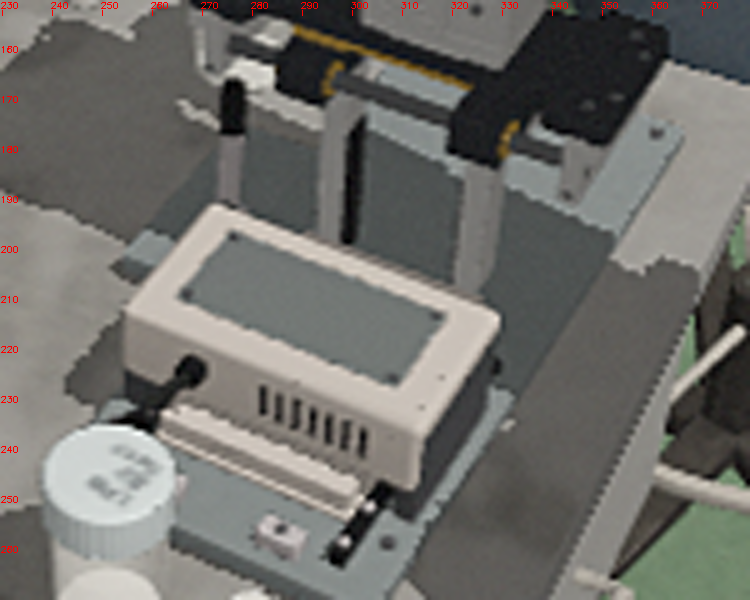

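>>> servo_tool(steps=[{"hand":0.53,"tx":0,"ty":0,"tz":-0.004,"spin":0},{"hand":0.53,"tx":0,"ty":0,"tz":-0.003,"spin":0},{"hand":0.53,"tx":0,"ty":0,"tz":-0.003,"spin":0}])

```text
t: 6.12
eef_pos: [0.4876, -0.0142, 0.0182]
orientation: [-0.506, -0.486, 0.515, -0.492]
wrist_force: [-0.3, -2.0, 1.2]
finger_gap: 0.0497
```

>>> servo_tool(steps=[{"hand":0.53,"tx":0,"ty":0,"tz":-0.002,"spin":0}])

```text
t: 6.2
eef_pos: [0.4877, -0.0121, 0.0182]
orientation: [-0.506, -0.486, 0.515, -0.492]
wrist_force: [-0.8, -1.5, 0.6]
finger_gap: 0.0493
```

>>> servo_tool(steps=[{"hand":0.53,"tx":0,"ty":0,"tz":-0.002,"spin":0}])

```text
t: 6.28
eef_pos: [0.4878, -0.01, 0.0182]
orientation: [-0.506, -0.486, 0.516, -0.492]
wrist_force: [-0.5, -1.3, 1.3]
finger_gap: 0.0497
```

```bash
python3 look.py 5 1
```

```text
t 6.28 tcp reader mm [-13.7   0.9  18.2] gap 49.7 F reader [-1.3  0.5  1.3]
tool x [-0.016  0.003 -1.   ] y [ 0.001 -1.    -0.003] z [-1.    -0.001  0.016] ang of tool z in reader deg -179.97 q [-0.12  0.07  1.77 -0.02  1.3  -0.08]
```

View pics/top5.png

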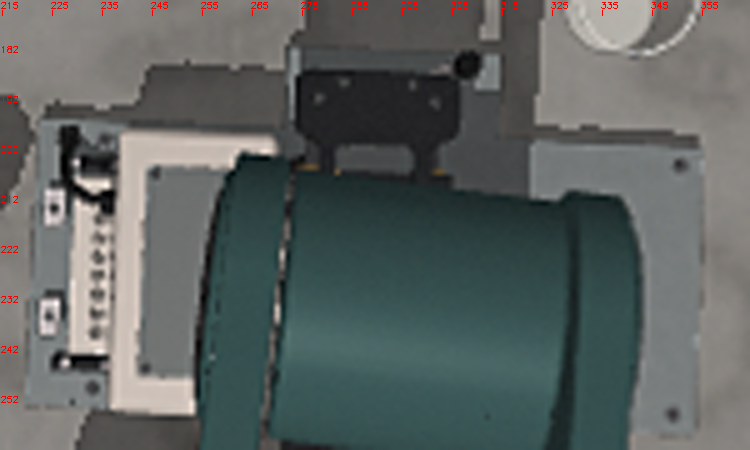

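>>> servo_tool(steps=[{"hand":0.53,"tx":0,"ty":0,"tz":-0.0015,"spin":0},{"hand":0.53,"tx":0,"ty":0,"tz":-0.0015,"spin":0}])

```text
t: 6.55
eef_pos: [0.4879, -0.0069, 0.018]
orientation: [-0.506, -0.486, 0.516, -0.492]
wrist_force: [-0.0, -1.1, 1.8]
finger_gap: 0.05
```

>>> servo_tool(steps=[{"hand":0.53,"tx":0,"ty":0,"tz":-0.0015,"spin":0}])

```text
t: 6.63
eef_pos: [0.4879, -0.006, 0.018]
orientation: [-0.505, -0.486, 0.516, -0.492]
wrist_force: [-0.8, -5.3, 0.6]
finger_gap: 0.0495
```

>>> servo_tool(steps=[{"hand":0.53,"tx":0,"ty":0,"tz":-0.0015,"spin":0}])

```text
t: 6.72
eef_pos: [0.4879, -0.0058, 0.018]
orientation: [-0.504, -0.485, 0.517, -0.493]
wrist_force: [-1.9, -6.3, 1.2]
finger_gap: 0.0496
```

```bash
python3 look.py 6 1
```

```text
t 6.72 tcp reader mm [-9.6  1.  18. ] gap 49.6 F reader [-6.3  1.6  1.2]
tool x [-0.021  0.004 -1.   ] y [ 0.    -1.    -0.004] z [-1.    -0.001  0.021] ang of tool z in reader deg -179.97 q [-0.11  0.07  1.77 -0.02  1.3  -0.06]
```

View pics/top6.png

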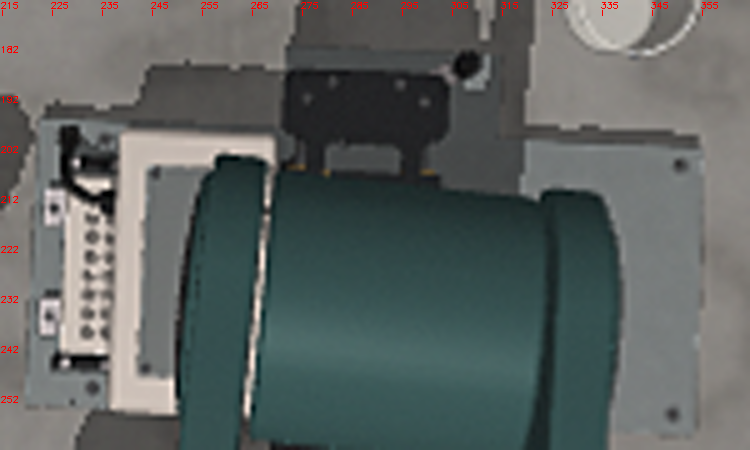

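View pics/scene6.png

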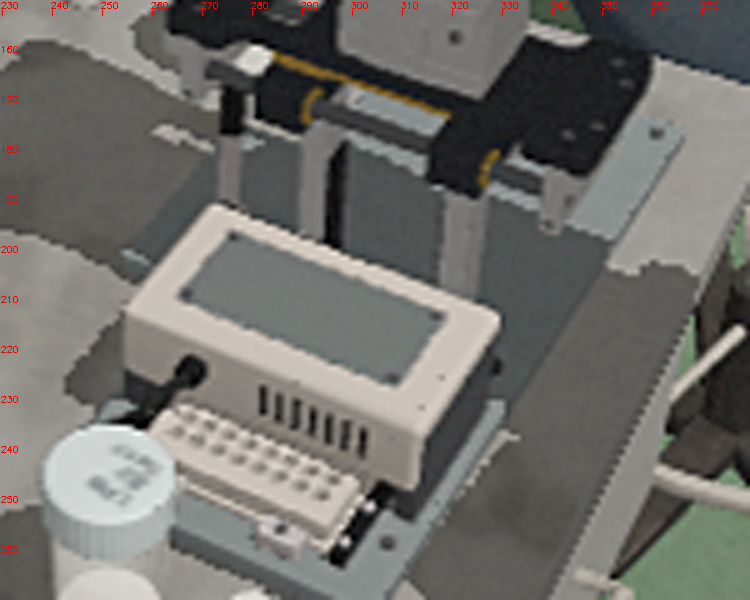

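>>> servo_tool(steps=[{"hand":0.53,"tx":0,"ty":0,"tz":-0.003,"spin":0},{"hand":0.53,"tx":0,"ty":0,"tz":-0.003,"spin":0}])

```text
t: 6.98
eef_pos: [0.4877, -0.0055, 0.0182]
orientation: [-0.501, -0.482, 0.52, -0.496]
wrist_force: [-1.3, -8.5, 1.4]
finger_gap: 0.0499
```

```bash
python3 look.py 7; python3 -c "
from cell import sensors;print(sensors.state()['moment'])"
```

```text
t 6.98 tcp reader mm [-9.3  1.2 18.2] gap 49.9 F reader [-8.5  0.9  1.4]
tool x [-0.033  0.005 -0.999] y [ 0.    -1.    -0.005] z [-0.999 -0.     0.033] ang of tool z in reader deg -179.99 q [-0.1   0.07  1.77 -0.03  1.3  -0.05]
[-1.9265986   0.23532276  0.0119702 ]
```

>>> servo_tool(steps=[{"hand":0.53,"tx":0,"ty":0,"tz":0.006,"spin":0},{"hand":0.53,"tx":0,"ty":0,"tz":0.01,"spin":0},{"hand":0.53,"tx":0,"ty":0,"tz":0.01,"spin":0},{"hand":0.3,"tx":-0.02,"ty":0,"tz":0.01,"spin":0},{"hand":0,"tx":-0.03,"ty":0,"tz":0.01,"spin":0}])

```text
t: 7.45
eef_pos: [0.4799, -0.0491, 0.0628]
orientation: [-0.498, -0.489, 0.522, -0.49]
wrist_force: [1.4, 0.0, -0.2]
finger_gap: 0.0401
```

>>> servo_tool(steps=[{"hand":0,"tx":-0.03,"ty":0,"tz":0.03,"spin":0},{"hand":0,"tx":-0.02,"ty":0,"tz":0.03,"spin":0},{"hand":0,"tx":0,"ty":0,"tz":0.03,"spin":0},{"hand":0,"tx":0,"ty":0,"tz":0,"spin":0}])

```text
t: 7.78
eef_pos: [0.4794, -0.1435, 0.1229]
orientation: [-0.501, -0.487, 0.519, -0.493]
wrist_force: [-0.6, 0.3, -1.0]
finger_gap: 0.0129
```

```bash
python3 look.py 8 1; python3 -c "
from t import *
go(-46,-126,70,-60)"
```

```text
t 7.78 tcp reader mm [-147.5    3.5  122.9] gap 12.9 F reader [ 0.3  0.6 -1. ]
tool x [-0.025  0.011 -1.   ] y [ 0.004 -1.    -0.011] z [-1.    -0.004  0.025] ang of tool z in reader deg -179.78 q [-0.39  0.01  1.61 -0.03  1.52 -0.34]
now-axes shift [ 0.0485  0.1309 -0.0982] spin -2.0887
```

View pics/top8.png

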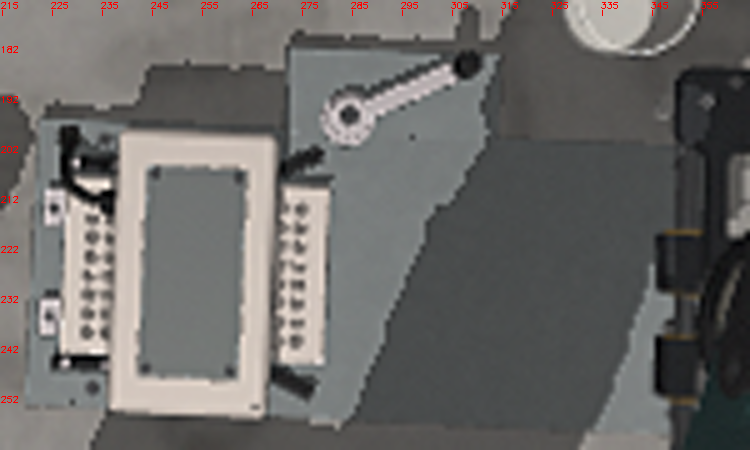

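View pics/scene8.png

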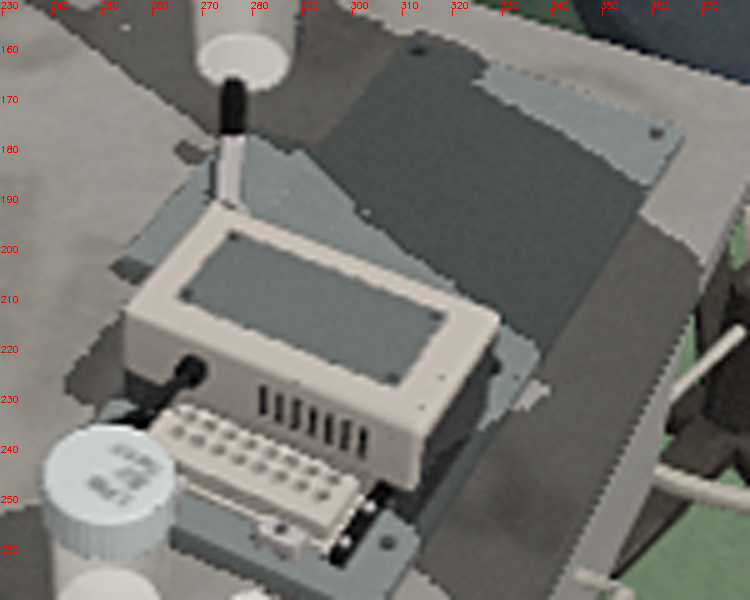

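>>> servo_tool(steps=[{"hand":0,"tx":0,"ty":0,"tz":0,"spin":-0.12},{"hand":0,"tx":0,"ty":0,"tz":0,"spin":-0.12},{"hand":0,"tx":0,"ty":0,"tz":0,"spin":-0.12},{"hand":0,"tx":0,"ty":0,"tz":0,"spin":-0.12},{"hand":0,"tx":0,"ty":0,"tz":0,"spin":-0.12}])

```text
t: 8.3
eef_pos: [0.4766, -0.1335, 0.1171]
orientation: [0.327, 0.628, -0.341, 0.619]
wrist_force: [-0.5, 0.0, -0.6]
finger_gap: 0.0005
```

>>> servo_tool(steps=[{"hand":0,"tx":0,"ty":0,"tz":0,"spin":-0.12},{"hand":0,"tx":0,"ty":0,"tz":0,"spin":-0.12},{"hand":0,"tx":0,"ty":0,"tz":0,"spin":-0.12},{"hand":0,"tx":0,"ty":0,"tz":0,"spin":-0.12},{"hand":0,"tx":0,"ty":0,"tz":0,"spin":-0.12}])

```text
t: 8.72
eef_pos: [0.4733, -0.1243, 0.1106]
orientation: [0.125, 0.706, -0.129, 0.685]
wrist_force: [-0.1, 1.0, -1.0]
finger_gap: 0.0005
```

>>> servo_tool(steps=[{"hand":0,"tx":0,"ty":0,"tz":0,"spin":-0.12},{"hand":0,"tx":0,"ty":0,"tz":0,"spin":-0.12},{"hand":0,"tx":0,"ty":0,"tz":0,"spin":-0.12},{"hand":0,"tx":0,"ty":0,"tz":0,"spin":-0.12},{"hand":0,"tx":0,"ty":0,"tz":0,"spin":-0.12}])

```text
t: 9.13
eef_pos: [0.4697, -0.115, 0.1041]
orientation: [-0.088, 0.715, 0.099, 0.687]
wrist_force: [1.0, 0.1, -0.3]
finger_gap: 0.0003
```

```bash
python3 -c "
from t import *
report();go(-45,-128,90,-60)
cs,sn=np.cos(p[2]),np.sin(p[2]);d=np.array([.5883,-.0594])-p[:2];print('pin',cs*d[0]+sn*d[1],-sn*d[0]+cs*d[1])"
```

```text
t 9.13 tcp reader mm [-119.4   14.4  104.1] gap 0.3 F reader [ 0.2 -1.  -0.3]
tool x [ 0.009  0.042 -0.999] y [0.953 0.303 0.021] z [ 0.304 -0.952 -0.037] ang of tool z in reader deg -72.32 q [-0.35  0.02  1.65 -0.    1.52 -2.19]
now-axes shift [0.0088 0.0275 0.1587] spin -0.2150
pin -0.058711456730662956 -0.10164110892699185
```

>>> servo_tool(steps=[{"hand":0,"tx":0,"ty":0.006,"tz":0.032,"spin":0},{"hand":0,"tx":0,"ty":0.006,"tz":0.032,"spin":0},{"hand":0,"tx":0,"ty":0.006,"tz":0.032,"spin":0},{"hand":0,"tx":0,"ty":0.006,"tz":0.032,"spin":0},{"hand":0,"tx":0,"ty":0.006,"tz":0.03,"spin":0}])

```text
t: 9.55
eef_pos: [0.61, -0.035, 0.0918]
orientation: [-0.087, 0.719, 0.104, 0.682]
wrist_force: [-0.9, 0.2, 0.5]
finger_gap: 0.0006
```

>>> servo_tool(steps=[{"hand":0,"tx":0,"ty":0,"tz":0,"spin":-0.1},{"hand":0,"tx":0,"ty":0,"tz":0,"spin":-0.08},{"hand":0,"tx":0,"ty":0,"tz":0,"spin":0}])

```text
t: 9.8
eef_pos: [0.6121, -0.0251, 0.0848]
orientation: [-0.151, 0.707, 0.178, 0.667]
wrist_force: [-0.3, 0.5, 0.1]
finger_gap: 0.0004
```

```bash
python3 look.py 9 1; python3 -c "
from t import *
go(-45,-128,36,-60)"
```

```text
t 9.80 tcp reader mm [ -23.4 -123.9   84.8] gap 0.4 F reader [0.5 0.3 0.1]
tool x [ 0.021  0.065 -0.998] y [0.871 0.489 0.05 ] z [ 0.491 -0.87  -0.046] ang of tool z in reader deg -60.53 q [-0.14  0.33  1.33  0.01  1.55 -2.18]
now-axes shift [ 0.0483 -0.0228 -0.0038] spin -0.0137
```

View pics/scene9.png

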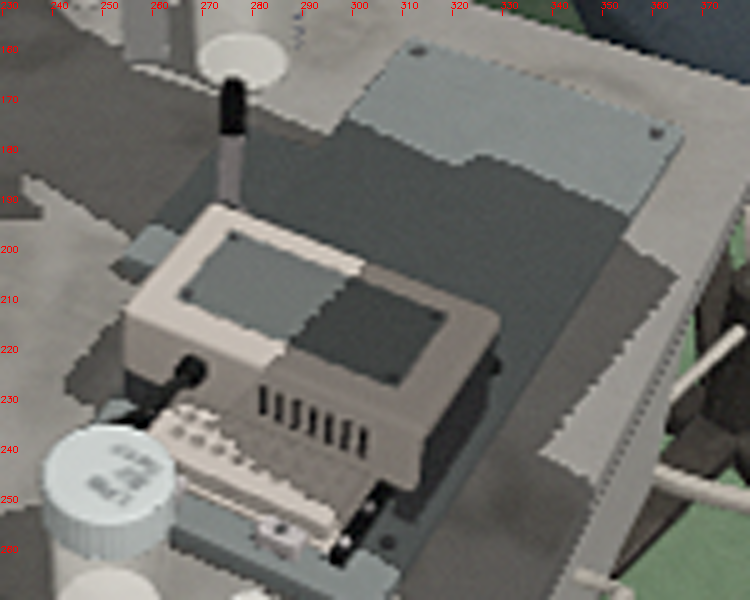

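View pics/top9.png

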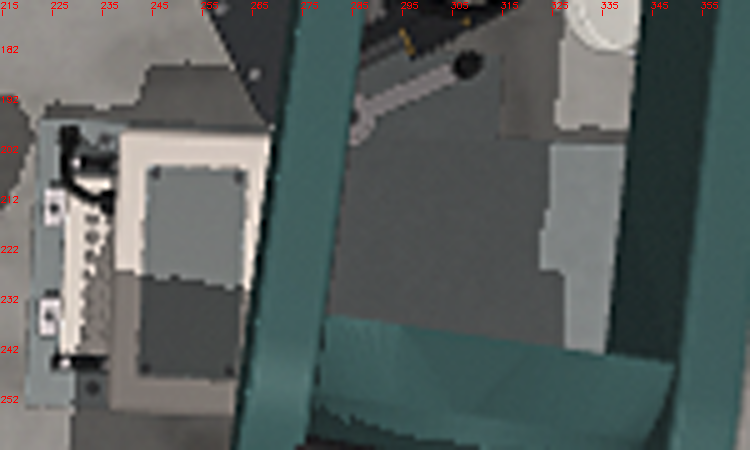

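>>> servo_tool(steps=[{"hand":0,"tx":0,"ty":-0.023,"tz":-0.003,"spin":0},{"hand":0,"tx":0.012,"ty":0,"tz":0,"spin":0},{"hand":0,"tx":0.012,"ty":0,"tz":0,"spin":0},{"hand":0,"tx":0.01,"ty":0,"tz":0,"spin":0},{"hand":0,"tx":0,"ty":0,"tz":0,"spin":0}])

```text
t: 10.32
eef_pos: [0.6144, -0.0452, 0.0475]
orientation: [-0.147, 0.708, 0.175, 0.668]
wrist_force: [0.2, 0.0, 0.0]
finger_gap: 0.0002
```

```bash
python3 look.py 10; python3 -c "
from t import *
go(-45,-128,36,-60)"
```

```text
t 10.32 tcp reader mm [ -43.3 -127.1   47.5] gap 0.2 F reader [ 0.  -0.2  0. ]
tool x [ 0.023  0.066 -0.998] y [0.875 0.48  0.052] z [ 0.483 -0.874 -0.047] ang of tool z in reader deg -61.10 q [-0.17  0.36  1.36  0.01  1.49 -2.21]
now-axes shift [ 0.0122 -0.0023  0.0003] spin -0.0190
```

View pics/top10.png

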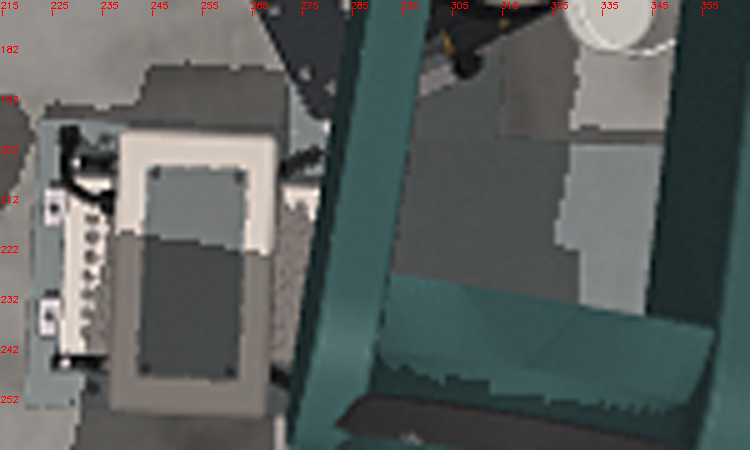

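>>> servo_tool(steps=[{"hand":0,"tx":0.008,"ty":-0.002,"tz":0,"spin":0},{"hand":0,"tx":0,"ty":0,"tz":-0.005,"spin":0},{"hand":0,"tx":0,"ty":0,"tz":-0.004,"spin":0}])

```text
t: 10.62
eef_pos: [0.6068, -0.0501, 0.0402]
orientation: [-0.147, 0.708, 0.175, 0.668]
wrist_force: [0.3, 0.1, 0.2]
finger_gap: 0.0008
```

```bash
cat > arc.py <<'E'
import sys
from t import *
report()
# arm angle estimate if in contact with flat face: pin centre at distance 14 along -toolz of TCP
s,R,M=now(); RR=M@R; e=(M@(s["eef_pos"]-[p[0],p[1],0]))[:2]*1000
n=-RR[:2,2]/np.linalg.norm(RR[:2,2]); t=np.array([-n[1],n[0]])
A=np.array([-6,-76.]); 
# find th with |n.(pin-e)|=14
th=np.radians(np.arange(60,225,.1)); P=A+60*np.c_[np.cos(th),np.sin(th)]
d=(P-e)@n; k=np.argmin(abs(d-14)+ (abs((P-e)@t)>25)*100)
print("if touching: pin dir %.1f deg"%np.degrees(th[k]),"pin",P[k].round(1),"lateral %.1f"%((P[k]-e)@t))
# next targets
for dd in map(float,sys.argv[1:]):
    a=np.degrees(th[k])-dd; c=np.radians(a); pn=A+60*np.array([np.cos(c),np.sin(c)]); ps=np.array([np.sin(c),-np.cos(c)])
    T=pn-14*ps; print("pin to %.0f"%a,T.round(1)); go(T[0],T[1],37,a+90)
E
python3 arc.py 10 30
```

```text
t 10.62 tcp reader mm [ -48.6 -119.7   40.2] gap 0.8 F reader [ 0.1 -0.3  0.2]
tool x [ 0.023  0.065 -0.998] y [0.875 0.481 0.051] z [ 0.484 -0.874 -0.046] ang of tool z in reader deg -61.05 q [-0.18  0.35  1.39  0.01  1.47 -2.22]
if touching: pin dir 212.4 deg pin [ -56.7 -108.1] lateral 1.5
pin to 202 [ -56.1 -111.8]
now-axes shift [ 0.0035 -0.003  -0.0104] spin 0.1143
pin to 182 [-65.4 -92.5]
now-axes shift [ 0.0046 -0.0017 -0.0317] spin 0.4634
```

>>> servo_tool(steps=[{"hand":0,"tx":0.002,"ty":0,"tz":-0.005,"spin":0},{"hand":0,"tx":0,"ty":-0.0015,"tz":-0.006,"spin":0.1},{"hand":0,"tx":0,"ty":-0.0015,"tz":-0.006,"spin":0.1},{"hand":0,"tx":0,"ty":-0.0015,"tz":-0.006,"spin":0.1}])

```text
t: 10.95
eef_pos: [0.5863, -0.0629, 0.04]
orientation: [-0.042, 0.725, 0.064, 0.684]
wrist_force: [0.8, 0.6, -0.2]
finger_gap: 0.0005
```

```bash
python3 look.py 11 1; python3 arc.py 10 30
```

```text
t 10.95 tcp reader mm [-62.3 -99.8  40. ] gap 0.5 F reader [ 0.6 -0.8 -0.2]
tool x [ 0.024  0.061 -0.998] y [0.981 0.191 0.035] z [ 0.193 -0.98  -0.056] ang of tool z in reader deg -78.87 q [-0.21  0.31  1.45  0.01  1.45 -1.93]
t 11.05 tcp reader mm [-62.6 -99.4  40.2] gap 0.6 F reader [ 0.3 -0.5 -0.5]
tool x [ 0.023  0.062 -0.998] y [0.98  0.195 0.035] z [ 0.197 -0.979 -0.056] ang of tool z in reader deg -78.61 q [-0.21  0.31  1.45  0.01  1.45 -1.94]
if touching: pin dir 189.2 deg pin [-65.2 -85.6] lateral -0.2
pin to 179 [-66.2 -89.2]
now-axes shift [ 0.0038 -0.0016 -0.0105] spin 0.2127
pin to 159 [-67.1 -67.8]
now-axes shift [ 0.0051  0.0017 -0.0316] spin 0.5618
```

View pics/scene11.png

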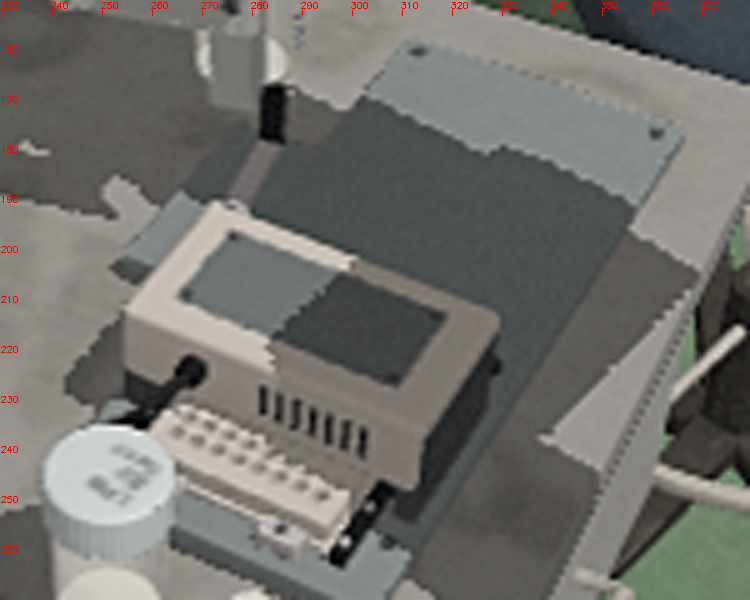

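View pics/top11.png

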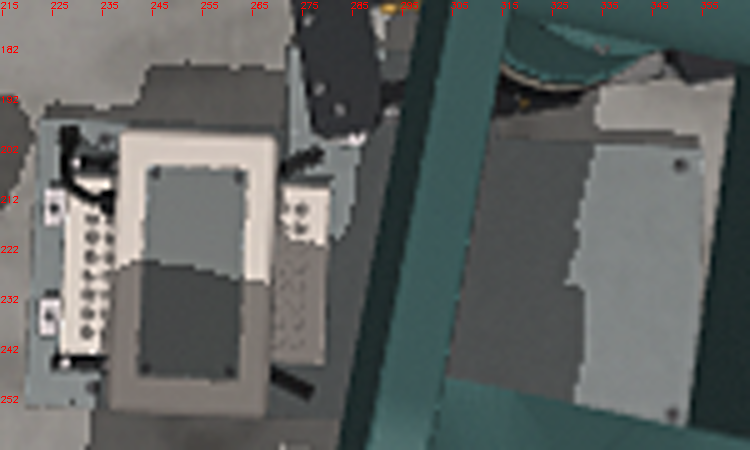

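>>> servo_tool(steps=[{"hand":0,"tx":0.001,"ty":-0.0015,"tz":-0.006,"spin":0.11},{"hand":0,"tx":0.001,"ty":-0.0015,"tz":-0.006,"spin":0.11},{"hand":0,"tx":0.001,"ty":-0.0015,"tz":-0.006,"spin":0.11},{"hand":0,"tx":0.001,"ty":-0.0015,"tz":-0.006,"spin":0.11},{"hand":0,"tx":0.001,"ty":-0.0015,"tz":-0.006,"spin":0.11}])

```text
t: 11.47
eef_pos: [0.5587, -0.069, 0.0399]
orientation: [0.147, 0.712, -0.137, 0.673]
wrist_force: [0.7, 0.1, 1.2]
finger_gap: 0.0003
```

```bash
python3 arc.py 10 30
```

```text
t 11.47 tcp reader mm [-69.6 -72.5  39.9] gap 0.3 F reader [ 0.1 -0.7  1.2]
tool x [ 0.023  0.051 -0.998] y [ 0.936 -0.353  0.003] z [-0.352 -0.934 -0.056] ang of tool z in reader deg -110.67 q [-0.23  0.25  1.53  0.01  1.42 -1.4 ]
if touching: pin dir 164.2 deg pin [-63.7 -59.7] lateral -1.0
pin to 154 [-66.1 -62.5]
now-axes shift [ 0.0035 -0.0002 -0.0104] spin 0.0895
pin to 134 [-57.9 -42.7]
now-axes shift [ 0.0047  0.0005 -0.0317] spin 0.4386
```

>>> servo_tool(steps=[{"hand":0,"tx":0.001,"ty":-0.001,"tz":-0.006,"spin":0.08},{"hand":0,"tx":0.001,"ty":-0.001,"tz":-0.006,"spin":0.09},{"hand":0,"tx":0.001,"ty":-0.001,"tz":-0.006,"spin":0.09},{"hand":0,"tx":0.001,"ty":-0.001,"tz":-0.006,"spin":0.09},{"hand":0,"tx":0.001,"ty":-0.001,"tz":-0.006,"spin":0.09}])

```text
t: 11.88
eef_pos: [0.5325, -0.0598, 0.0397]
orientation: [0.292, 0.659, -0.293, 0.628]
wrist_force: [0.2, -0.3, -0.3]
finger_gap: 0.0008
```

```bash
python3 look.py 12 1; python3 arc.py 10 30
```

```text
t 11.88 tcp reader mm [-61.6 -46.   39.7] gap 0.8 F reader [-0.3 -0.2 -0.3]
tool x [ 0.016  0.042 -0.999] y [ 0.69  -0.724 -0.019] z [-0.724 -0.689 -0.041] ang of tool z in reader deg -136.42 q [-0.22  0.18  1.6   0.01  1.4  -0.94]
t 11.98 tcp reader mm [-60.8 -45.5  39.6] gap 0.2 F reader [-0.8 -0.6 -0.6]
tool x [ 0.018  0.043 -0.999] y [ 0.693 -0.721 -0.019] z [-0.721 -0.692 -0.042] ang of tool z in reader deg -136.16 q [-0.22  0.18  1.6   0.01  1.4  -0.95]
if touching: pin dir 138.0 deg pin [-50.6 -35.9] lateral -0.1
pin to 128 [-54.  -37.3]
now-axes shift [ 0.003  -0.0011 -0.0104] spin 0.1019
pin to 108 [-37.9 -23.3]
now-axes shift [ 0.0039 -0.     -0.0318] spin 0.4510
```

View pics/scene12.png

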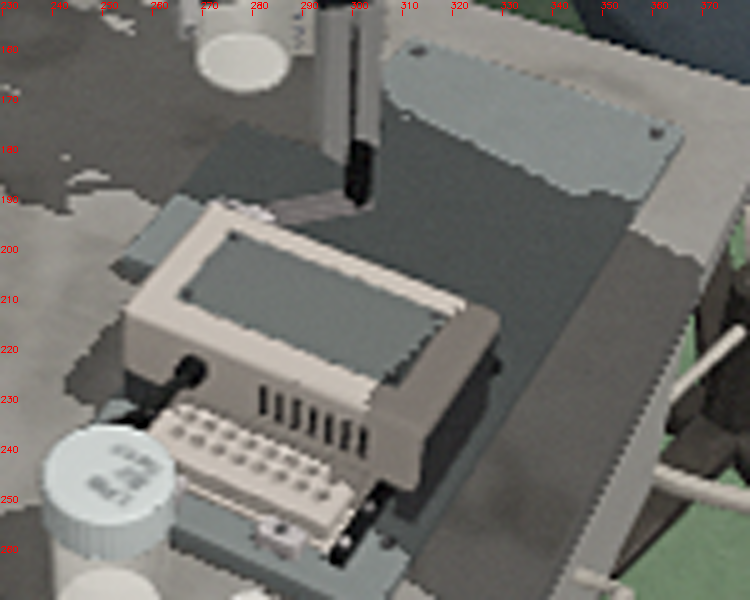

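View pics/top12.png

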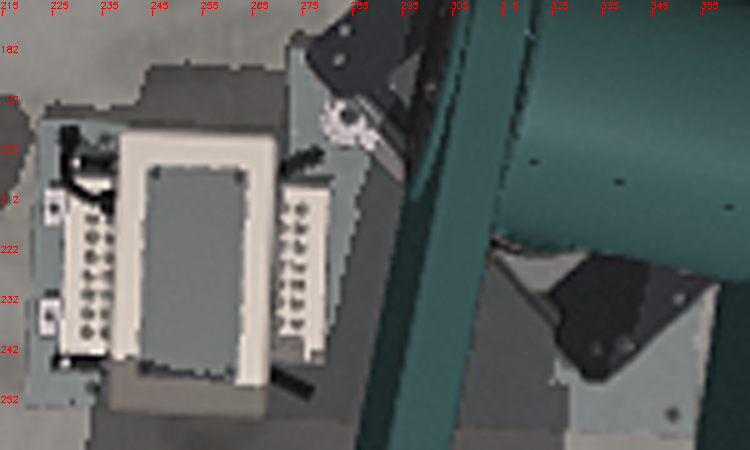

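>>> servo_tool(steps=[{"hand":0,"tx":0.001,"ty":-0.001,"tz":-0.006,"spin":0.1},{"hand":0,"tx":0.001,"ty":-0.001,"tz":-0.006,"spin":0.1},{"hand":0,"tx":0.001,"ty":-0.001,"tz":-0.006,"spin":0.1},{"hand":0,"tx":0.001,"ty":-0.001,"tz":-0.006,"spin":0.1}])

```text
t: 12.32
eef_pos: [0.5179, -0.0434, 0.0383]
orientation: [0.41, 0.588, -0.416, 0.56]
wrist_force: [0.0, -1.2, 0.0]
finger_gap: 0.0006
```

```bash
python3 arc.py 10 25
```

```text
t 12.32 tcp reader mm [-45.8 -30.6  38.3] gap 0.6 F reader [-1.2 -0.1  0. ]
tool x [ 0.014  0.038 -0.999] y [ 0.359 -0.933 -0.03 ] z [-0.933 -0.358 -0.026] ang of tool z in reader deg -159.01 q [-0.2   0.14  1.65  0.01  1.39 -0.52]
if touching: pin dir 117.5 deg pin [-33.7 -22.8] lateral 3.0
pin to 108 [-37.4 -23. ]
now-axes shift [ 0.0017 -0.004  -0.0105] spin 0.0610
pin to 93 [-22.6 -16.7]
now-axes shift [ 0.0022 -0.0046 -0.0266] spin 0.3228
```

>>> servo_tool(steps=[{"hand":0,"tx":0,"ty":-0.002,"tz":-0.006,"spin":0.08},{"hand":0,"tx":0,"ty":-0.002,"tz":-0.006,"spin":0.08},{"hand":0,"tx":0,"ty":-0.001,"tz":-0.006,"spin":0.08}])

```text
t: 12.57
eef_pos: [0.5096, -0.028, 0.0394]
orientation: [0.473, 0.533, -0.483, 0.508]
wrist_force: [-0.7, -0.7, -0.1]
finger_gap: 0.0005
```

```bash
python3 look.py 13 1;python3 arc.py 10
```

```text
t 12.57 tcp reader mm [-30.7 -21.6  39.4] gap 0.5 F reader [-0.7  0.6 -0.1]
tool x [ 0.011  0.035 -0.999] y [ 0.127 -0.991 -0.034] z [-0.992 -0.127 -0.016] ang of tool z in reader deg -172.71 q [-0.17  0.12  1.67  0.01  1.39 -0.26]
t 12.67 tcp reader mm [-30.  -21.7  39.5] gap 0.4 F reader [-0.4 -0.8 -0.1]
tool x [ 0.012  0.035 -0.999] y [ 0.131 -0.991 -0.033] z [-0.991 -0.131 -0.017] ang of tool z in reader deg -172.47 q [-0.17  0.12  1.67  0.01  1.39 -0.26]
if touching: pin dir 100.1 deg pin [-16.5 -16.9] lateral 2.9
pin to 90 [-20.1 -16. ]
now-axes shift [ 0.0028 -0.0042 -0.0105] spin 0.1296
```

View pics/scene13.png

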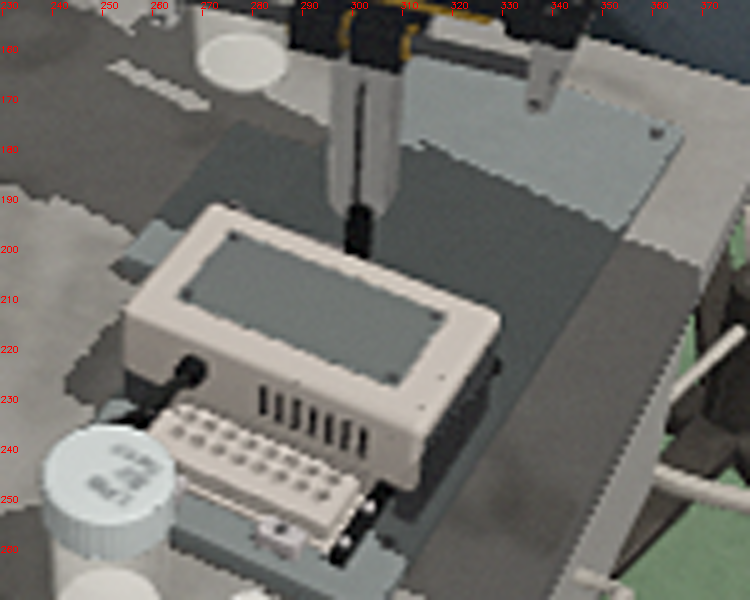

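>>> servo_tool(steps=[{"hand":0,"tx":0,"ty":-0.002,"tz":-0.004,"spin":0.06},{"hand":0,"tx":0,"ty":-0.001,"tz":-0.003,"spin":0.05}])

```text
t: 12.83
eef_pos: [0.5072, -0.0214, 0.04]
orientation: [-0.498, -0.508, 0.509, -0.485]
wrist_force: [-0.4, -0.5, -1.2]
finger_gap: 0.0003
```

>>> servo_tool(steps=[{"hand":0,"tx":0,"ty":0,"tz":-0.003,"spin":0}])

```text
t: 12.92
eef_pos: [0.5073, -0.0197, 0.04]
orientation: [-0.497, -0.508, 0.509, -0.486]
wrist_force: [-1.5, -8.3, -0.6]
finger_gap: 0.0006
```

>>> servo_tool(steps=[{"hand":0,"tx":0,"ty":0,"tz":-0.002,"spin":0}])

```text
t: 13.0
eef_pos: [0.5073, -0.0198, 0.0401]
orientation: [-0.494, -0.508, 0.509, -0.489]
wrist_force: [-1.3, -6.2, -1.3]
finger_gap: 0.0006
```

```bash
python3 arc.py 10
```

```text
t 13.00 tcp reader mm [-22.6 -19.   40.1] gap 0.6 F reader [-6.3  1.  -1.3]
tool x [ 0.004  0.034 -0.999] y [ 0.038 -0.999 -0.034] z [-0.999 -0.037 -0.005] ang of tool z in reader deg -177.86 q [-0.15  0.11  1.68  0.    1.38 -0.14]
if touching: pin dir 92.6 deg pin [ -8.7 -16.1] lateral 2.4
pin to 83 [-12.2 -14.7]
now-axes shift [ 0.0033 -0.0038 -0.0106] spin 0.1665
```

>>> servo_tool(steps=[{"hand":0,"tx":0,"ty":0,"tz":-0.003,"spin":0},{"hand":0,"tx":0,"ty":0,"tz":-0.003,"spin":0}])

```text
t: 13.17
eef_pos: [0.5074, -0.0198, 0.0402]
orientation: [-0.488, -0.508, 0.51, -0.494]
wrist_force: [-1.2, -7.9, -0.3]
finger_gap: 0.0006
```

>>> servo_tool(steps=[{"hand":0,"tx":0,"ty":0,"tz":0.006,"spin":0},{"hand":0,"tx":0,"ty":0,"tz":0.015,"spin":0},{"hand":0,"tx":0,"ty":0,"tz":0.025,"spin":0},{"hand":0,"tx":-0.03,"ty":0,"tz":0.03,"spin":0},{"hand":0,"tx":-0.035,"ty":0,"tz":0.02,"spin":0}])

```text
t: 13.58
eef_pos: [0.5071, -0.1137, 0.0985]
orientation: [0.48, 0.521, -0.504, 0.494]
wrist_force: [0.8, -0.8, 0.1]
finger_gap: 0.0007
```

>>> servo_tool(steps=[{"hand":0,"tx":-0.035,"ty":0,"tz":0.02,"spin":0},{"hand":0,"tx":-0.02,"ty":0,"tz":0.03,"spin":0},{"hand":0,"tx":0,"ty":0,"tz":0.03,"spin":0},{"hand":0,"tx":0,"ty":0,"tz":0.03,"spin":0},{"hand":0,"tx":0,"ty":0,"tz":0,"spin":0}])

```text
t: 14.0
eef_pos: [0.5191, -0.2345, 0.1658]
orientation: [0.479, 0.52, -0.496, 0.505]
wrist_force: [-0.4, 0.2, -0.2]
finger_gap: 0.0004
```

```bash
python3 look.py 14 1; python3 - <<'E'
from h import *
c=load("top14.npz"); crop(c,215,172,90,90,6,"pics/top14b.png")
E
```

```text
t 14.00 tcp reader mm [-236.6  -40.1  165.8] gap 0.4 F reader [ 0.2  0.5 -0.2]
tool x [-0.004  0.032 -0.999] y [ 0.093 -0.995 -0.032] z [-0.996 -0.093  0.001] ang of tool z in reader deg -174.68 q [-0.51  0.16  1.36 -0.02  1.64 -0.56]
```

View pics/top14b.png

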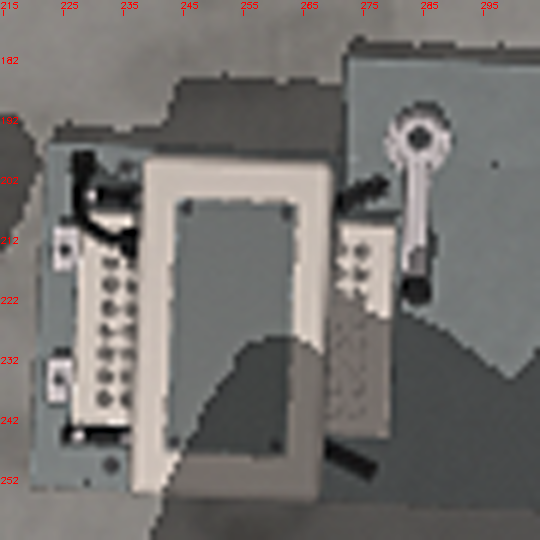

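View pics/scene14.png

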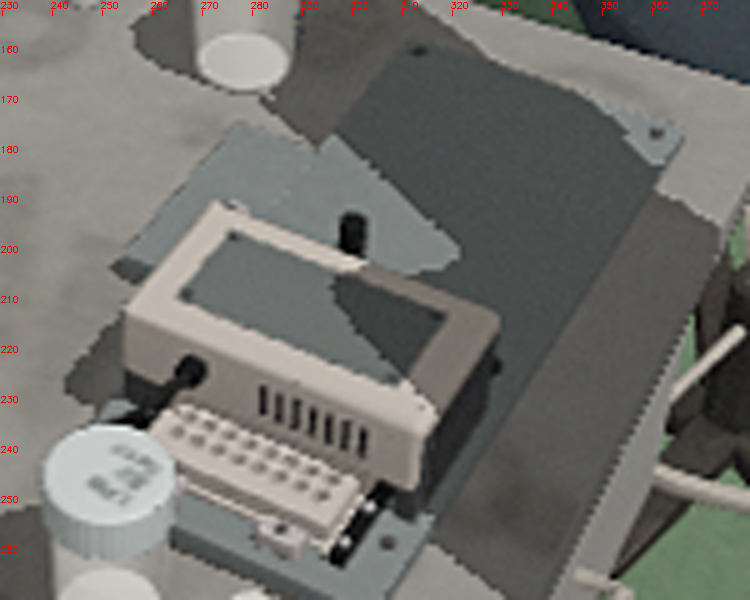

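```bash
python3 - <<'E'
from t import *
c=load("top14.npz"); f=lambda x,y:[215+x/6-.5,172+y/6-.5]
A=p2w(c,[f(419,137)],.028)[0];B=p2w(c,[f(415.5,288)],.054)[0];d=B-A
print(np.hypot(*d[:2]),np.degrees(np.arctan2(d[1],d[0])-p[2]))
# expected pixel of pin for 90 deg and plate home corners
for th in (90,94): 
  t=np.radians(th); e=w2p(c,r2w(p,[[-6,-76,28],[-6+60*np.cos(t),-76+60*np.sin(t),54]])); print(th,(e-[214.5,171.5])*6)
print("lead/trail", (w2p(c,r2w(p,[[65+62.3,0,30.4],[65-62.3,0,30.4],[129,26,26],[129,-26,26],[65-62.3,-41,30.4],[65-62.3,41,30.4]]))-[214.5,171.5])*6)
# bystanders: compare images
a=load("top0.npz")["pixels"].astype(int); b=c["pixels"].astype(int)
for n,(u0,u1,v0,v1) in dict(jar=(190,216,203,228),vial=(200,212,232,245)).items(): print(n,np.abs(a-b)[v0:v1,u0:u1].mean())
crop(c,185,140,180,110,4,"pics/w14.png"); crop(load("top0.npz"),185,140,180,110,4,"pics/w0.png")
E
```

```text
0.05989501649977461 89.30908207991362
90 [[418.20778122 140.26936431]
 [416.53236014 291.75581024]]
94 [[418.20778122 140.26936431]
 [427.34866319 291.82617599]]
lead/trail [[ 77.081134   316.60131309]
 [389.59587769 329.78687471]
 [ 70.90114371 381.19297443]
 [ 76.88325111 251.09908366]
 [393.50769235 226.68690747]
 [385.64647842 433.39489196]]
jar 10.53076923076923
vial 8.82905982905983
```

View pics/w14.png

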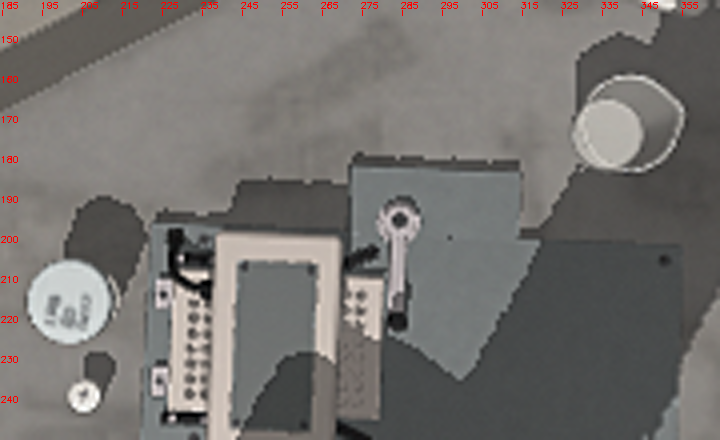

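View pics/w0.png

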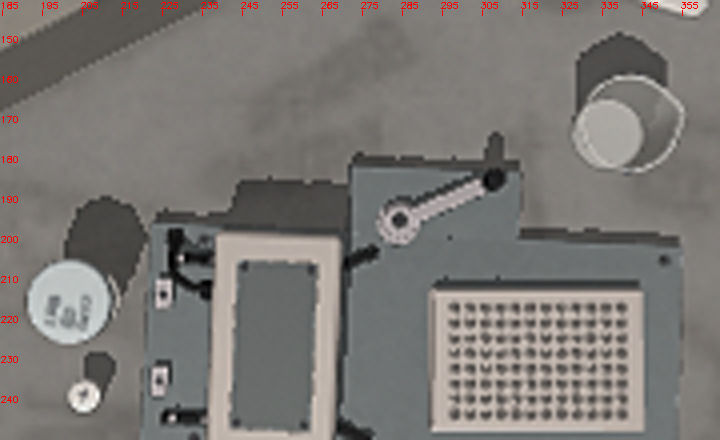

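```bash
python3 -c "
from cell import r
print(r.hand_in())"
```

```text
the job is handed in; nothing more can be done
None
```

I pushed the plate flat along the deck with two fingertips until it was home. I then pushed the retaining arm shut by its pin with the closed fingers, backed well clear and handed the job in at about 14 s.

- **Plate:** it stopped hard at the end stops, with the push force rising from about 1 to 8.5 N and no further travel. In the final top view its leading edge touches both stops, and both ends are within about 1 mm of the predicted home position. I saw no lift or tipping.
- **Retaining arm:** it stopped hard, at about 8 N. It measured 89.3° against 90° for square across the rails, which is within the picture error. It lies just behind the plate.
- **Read head:** I saw no sign of contact with it.
- **Jar, vial and beaker:** they look the same before and after in the top view.

Two checks disagreed slightly. At both stops the fingertips read about 2 to 2.5 mm short of the nominal position. Before the push, the open pin measured about 4 mm from its nominal place. The 2 to 2.5 mm offset was the same at the plate and at the arm, so I took it as calibration or finger-size error and not as a gap.

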